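Swap the gear in the stack for the bearing in the dish

ROBOT

A 7-joint arm with a two-finger parallel gripper is mounted at the origin on the work surface. World frame = base frame: x ahead of the robot, y to its left, z up, the work surface at z = 0. Lengths are in m, angles in rad, forces in N, time in s.
With the tool pointing down it reaches from about 0.425 to 0.825 m from the base axis. Payload 3.6 kg.
Tool frame: the origin (TCP) lies midway between the tips of the shut fingers; the grasp point (between the pads) lies 19 mm behind it; z points along the fingers, y is the line along which they close (so a half turn about z gives the same grasp; the last joint's range is limited). The gripper opens to 93 mm and grips with 3 to 60 N. Pads are 15 mm wide; open, the fingers measure 128 mm over their backs; the gripper's body (75 mm by 188 mm) begins 65 mm behind the grasp point.
Start: joints at [-1.325, 0.615, -0.013, 1.423, 0.008, 1.103, -0.04], TCP at [0.174, 0.626, 0.219] pointing down, gripper open.
Joint ranges: [-3.12, 3.12], [-0.3, 2.06], [-1.34, 1.32], [0.26, 2.42], [-1.36, 4.5], [0.01, 1.98], [-2.84, 2.84]. Speed limits (rad/s): [2.79, 2.79, 3.14, 3.14, 3.14, 3.14, 3.14].

INTERFACE

Orientations are given as a rotation vector (axis times angle).
In Python, from workcell import sensors, camera, hand_in gives the robot as it stands.
- The arm moves only by the tool jog_arm, never from a script. Its argument "increments" is a list of rows, each a list of 2 entries, a list of its own where there are three numbers: the shift along the tool's x, y, z in m, then the turn about the tool's z in rad. A call has 1 to 12 rows; each row shifts and turns the commanded pose from where the row before left it, along the tool's axes as they then stand; what a row does not reach is not made up. A row lasts 1/10 s, in which the tool goes at most 50 mm and 8.59 degrees, less where a joint would pass 70% of its speed; a pose out of reach is approached as far as the arm can. A call with a gripper value outside its range is refused whole. "claw" is the finger opening in m, from 0 to 0.093, set as the call begins (left out, the last holds). The fingers move at their own pace and stop on an object; "newtons" is the grip in N (left out, the last holds). Time passes only in rows, so rows that do not move let the fingers close. It gives the time, the measured TCP pose, the force, the opening and the grip force at its end, in the units of the state.
- sensors.read_state(): the state, without advancing time (a new reading comes with each control period).
- camera(name): name is "scene" or "top" or "wrist"; returns a dict with "frame" (480x640x3 uint8, blue, green, red), "fov_y" (degrees; the focal length in pixels is half the picture's height over the tangent of half this angle, whatever the lens; pixels are square), "cx", "cy" (the principal point, pixels), "xyz" and "orientation" of the camera in the world. Camera axes: x right, y down, z forward; pixel columns grow to the right and rows downward; lengths in m; the calibration is good to about 2 mm. A picture is of the moment at which its call begins. There is no depth.
- hand_in(): hands the job in; it is judged then, once.
The state is a dict: "time": time; "qpos": joint angles; "dq": joint speeds; "tau": joint torques, N m; "position": TCP position; "tcp_rot": TCP orientation; "contact_force": force on the tool from outside, world axes, zero at the start; "ft_torque": the same for the moment, N m; "finger_gap": opening from 0.0 (shut) to 1.0 (fully open); "grip_force": force on a finger pad.
Only numpy, scipy, OpenCV 4.12 (cv2) and the standard library are available. Lean on these libraries where they do the work, as an engineer would, in place of code of your own. Each camera call takes 0.05 s, during which the arm holds its last target. There are 200 camera calls.

TASK

The toothed gear in the middle of the stack and the ball bearing in the round dish are in each other's places: swap them. First lift the cap off by itself, and finish with the spacer still on its grey plate, the bearing lying flat and centred on the spacer, the cap centred on the bearing with its boss up, and the gear lying flat inside the dish. The empty plywood board is there for whatever has to wait; set every part down gently (no dropping), and do not move the wrench, the tin or the wood offcut.

Things in the scene. Friction and masses are not known exactly. Their poses are not given: they have to be found in the camera images.
- plate: Fixed square assembly plate, grey painted, 130 x 130 x 16 mm, a bolt head (3 mm high) near each corner. Origin: centre of its underside, on the bench; z up; its sides lie along its x and y. The stack stands at its middle.
- dish: Fixed shallow round steel dish that holds one part: outer diameter 112 mm at the rim, inner floor 96 mm across, floor 3 mm above the bench, rim 9 mm above the bench. Origin: centre of its underside, on the bench; z up. The bearing lies in it at the start.
- board: Fixed bare plywood board, the free spot, empty at the start: 220 mm (along its x) x 110 mm (along its y) x 15 mm high. Room for two parts side by side along its x, for example 52 mm either side of its middle. Origin: centre of its underside, on the bench; z up.
- spacer: Loose plain dark steel disc without bore, diameter 84 mm, 22 mm high, 0.65 kg: the bottom of the stack, stays where it is. Origin: centre of its underside; z up along its axis.
- gear: Loose steel spur gear with 24 teeth, outer diameter 68 mm over the teeth, 28 mm high, with a 26 mm blind hole in its upper face, about 0.5 kg: at the start in the middle of the stack, flat on the spacer and under the cap, its teeth showing all round the cap. Both faces are flat. Origin: centre of its underside; z up along its axis.
- bearing: Loose ball bearing, bright smooth outer race of 62 mm diameter, dark groove with balls, bright inner race, dark centre; 26 mm high, about 0.35 kg. At the start it lies flat in the dish. Origin: centre of its underside; z up along its axis.
- cap: Loose aluminium cap: a round flange 46 mm across and 10 mm thick with four small bolt heads (3 mm high), and on it a central cylindrical boss 30 mm across to grip, its top 36 mm above the underside; about 0.18 kg. At the start on top of the stack, boss up, not fastened. Origin: centre of its underside; z up along its axis.
- wrench: Bystander: loose steel wrench 170 mm long lying flat on the bench beyond the work. Origin: on its underside near the middle of its length; x along its length.
- tin: Bystander: loose closed tin, 72 mm across, 80 mm high, standing beyond the work. Origin: centre of its underside; z up.
- offcut: Bystander: loose wooden offcut, 50 (x) x 90 (y) x 45 mm high, lying on the bench between the robot and the work. Origin: centre of its underside; z up.
Things that resemble listed ones, but are neither listed nor needed, are in the scene too. What is shaped like the cap but blue or yellow is not meant. What is shaped like the gear but orange is not meant.

How it is judged:
On the way:
1. the cap has been taken off the stack by itself, the gear still lying on the spacer (horizontal distance between cap and gear above 0.06 m and horizontal distance between gear and spacer below 0.02 m and z of gear in the frame of spacer between 0.018 and 0.026 m), for 0.1 s.
At the end, for the whole second after the job is handed in: Spacer on the plate within 15 mm of its middle, bearing flat on the spacer within 10 mm of centred, cap boss up on the bearing within 10 mm of centred, gear flat on the floor of the dish within 15 mm of its middle; every part upright (within 0.1 rad, 4 mm in height), released and at rest (horizontal distance between spacer and plate below 0.015 m and z of spacer in the frame of plate between 0.012 and 0.02 m and horizontal distance between bearing and spacer below 0.01 m and z of bearing in the frame of spacer between 0.018 and 0.026 m and horizontal distance between cap and bearing below 0.01 m and z of cap in the frame of bearing between 0.022 and 0.03 m and horizontal distance between gear and dish below 0.015 m and z of gear in the frame of dish between -0.001 and 0.007 m and angle between each of spacer, gear, bearing, cap's own z axis and vertical below 0.1 rad and linear speed of each of spacer, gear, bearing, cap below 0.02 m/s and angular speed of each of spacer, gear, bearing, cap below 0.2 rad/s); the robot touches nothing.
It fails at once if the wrench, the tin or the offcut was moved more than 20 mm (distance of any of wrench, tin, offcut from where it was at the start of the episode above 0.02 m).
It fails at once if the gear, the bearing or the cap was dropped (out of the fingers and faster than 0.5 m/s, a fall of some 13 mm) ((contact force between gear and the fingers below 0.05 N and linear speed of gear above 0.5 m/s) or (contact force between bearing and the fingers below 0.05 N and linear speed of bearing above 0.5 m/s) or (contact force between cap and the fingers below 0.05 N and linear speed of cap above 0.5 m/s)).
It also fails if it takes over 136 s, if anything falls off the work surface, if the arm or the gripper's body presses on something with over 40 N, if the wrist force passes 120 N, or if a joint passes its speed limit or range.

## Working session

There is one attempt and no reset: what is moved stays moved. The work goes in short steps, Python scripts to look and compute and a tool call to move; the robot and the scene stay as the last step left them, time stands still between calls to the robot, and variables do not carry over. Pictures are saved under pics/ and viewed, at most 14 in all, crops included, and the job is handed in when it is done.

Besides the shell and the picture viewer there is one more tool, called after "Call:" in YAML: its name, and indented under it one key for each argument. jog_arm: Moves the arm, as the interface text tells. Its arguments: {"type":"object","properties":{"increments":{"type":"array"},"claw":{"type":"number"},"newtons":{"type":"number"}},"required":["increments"]}

```bash
mkdir -p pics
cat > h.py <<'E'
import numpy as np, cv2
from scipy.spatial.transform import Rotation as R
from workcell import sensors, camera, hand_in
def save(c,n): cv2.imwrite('pics/'+n,c['frame'])
def params(c):
    f=240/np.tan(np.radians(c['fov_y'])/2)
    return f,c['cx'],c['cy'],np.array(c['xyz']),R.from_rotvec(c['orientation']).as_matrix()
def ray(P,u,v,z):
    f,cx,cy,t,M=P; d=M@np.array([(u-cx)/f,(v-cy)/f,1]); return t+d*(z-t[2])/d[2]
def proj(P,p):
    f,cx,cy,t,M=P; q=M.T@(np.array(p)-t); return np.array([f*q[0]/q[2]+cx,f*q[1]/q[2]+cy])
E
python3 - <<'E'
from h import *
for n in ['scene','top','wrist']:
    c=camera(n); save(c,n+'0.png'); print(n,{k:c[k] for k in c if k!='frame'})
print(sensors.read_state())
E
```

```text
scene {'fov_y': 52.226071832258846, 'cx': 329.5864987792857, 'cy': 242.99276525826303, 'xyz': array([ 1.16120278, -0.48170977,  0.61952711]), 'orientation': array([-1.99454363, -0.99321842,  0.54206485])}
top {'fov_y': 46.52058013021683, 'cx': 320.9568143965214, 'cy': 236.31767312065998, 'xyz': array([ 0.39200913, -0.01137369,  1.31912569]), 'orientation': array([-2.1627211 ,  2.1642669 , -0.14799375])}
wrist {'fov_y': 59.40935730890838, 'cx': 322.9078237292981, 'cy': 233.4344474764564, 'xyz': array([0.09770516, 0.64684249, 0.38298259]), 'orientation': array([2.30699495, 1.75335991, 0.25280828])}
{'time': 0.15, 'qpos': array([-1.32549079,  0.61569413, -0.01262818,  1.42449005,  0.00810988,
        1.10343537, -0.04038707]), 'dq': array([-1.85701316e-03, -3.42229784e-03,  4.93539840e-04, -3.71193260e-03,
        2.38656395e-04, -2.12055487e-05,  3.59950163e-04]), 'tau': array([ 5.64048441e-04, -4.59348285e+01,  2.09294949e-01, -1.65942514e+01,
       -6.11177366e-02,  1.81670662e-02,  1.67807516e-04]), 'position': array([0.17432709, 0.62556338, 0.21776269]), 'tcp_rot': array([-4.25463258e-01, -3.11239732e+00,  3.08023884e-03]), 'contact_force': array([-0.21320163, -0.11691329, -0.20578848]), 'ft_torque': array([-0.00790865, -0.07132383,  0.06707735]), 'grip_force': 0.0, 'finger_gap': 1.0011873101885944}
```

View pics/top0.png

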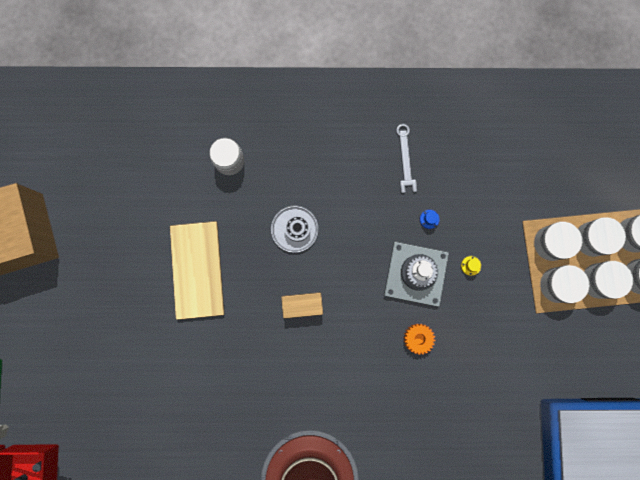

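View pics/scene0.png

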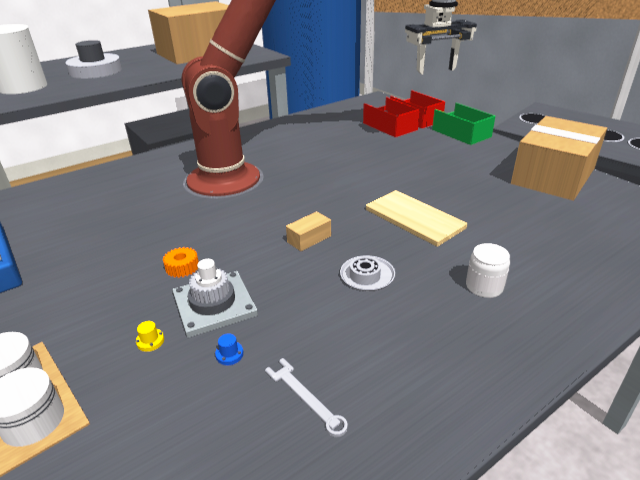

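The top picture shows the stack at about (423,271) on its plate (417,275), the dish and bearing at (296,229), the board at (197,271), the offcut at (302,306), the tin at (228,157), the wrench at (406,158), and decoys at (430,219), (471,266) and (420,339). The scene picture agrees. I'll enlarge it to measure.

Run:
```python
from h import *
im=cv2.imread('pics/top0.png')
a=cv2.resize(im[200:320,380:500],None,fx=5,fy=5,interpolation=cv2.INTER_CUBIC)[:, :400]
b=cv2.resize(im[195:265,265:330],None,fx=6,fy=6,interpolation=cv2.INTER_CUBIC)
o=np.zeros((600,800,3),np.uint8); o[:,:400]=a; o[:420,400:790]=b
cv2.imwrite('pics/crop1.png',o)
s=sensors.read_state();print(R.from_rotvec(s['tcp_rot']).as_matrix().round(3))
c=np.load if 0 else None
f=240/np.tan(np.radians(46.52058013021683)/2)
P=(f,320.9568,236.3177,np.array([0.39200913,-0.01137369,1.31912569]),R.from_rotvec([-2.1627211,2.1642669,-0.14799375]).as_matrix())
for n,u,v,z in [('plate',417,274.5,.016),('cap',424,268,.102),('dish',295,229,.009),('bearing',297,228,.029),('bl',171,226,.015),('br',216,222,.015),('tr',223,316,.015),('tl',177,319,.015),('off',302,305,.045),('base',310,475,0)]:
    print(n,ray(P,u,v,z).round(4))
```

```text
[[-0.963  0.268 -0.001]
 [ 0.268  0.963 -0.002]
 [-0.    -0.002 -1.   ]]
plate [ 0.4642 -0.2527  0.016 ]
cap [ 0.4736 -0.2524  0.102 ]
dish [0.5724 0.033  0.009 ]
bearing [0.572  0.0277 0.029 ]
bl [0.5787 0.3243 0.015 ]
br [0.5882 0.2189 0.015 ]
tr [0.3689 0.198  0.015 ]
tl [0.3623 0.3037 0.015 ]
off [0.3938 0.0152 0.045 ]
base [ 0.0125 -0.0029  0.    ]
```

View pics/crop1.png

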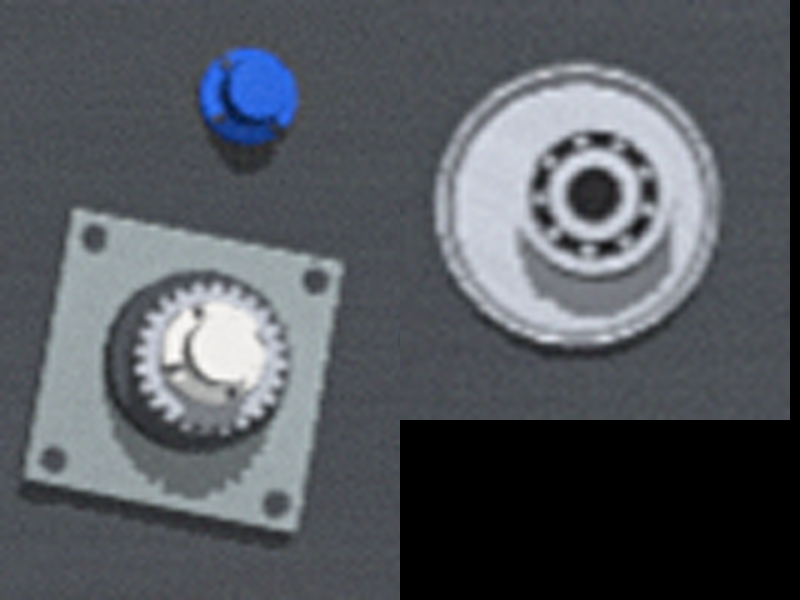

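Run:
```python
from h import *
f=240/np.tan(np.radians(46.52058013021683)/2)
P=(f,320.9568,236.3177,np.array([0.39200913,-0.01137369,1.31912569]),R.from_rotvec([-2.1627211,2.1642669,-0.14799375]).as_matrix())
for n,u,v,z in [('plate',416.6,273.8,.016),('spacer',419,271.6,.038),('gear',422,270.8,.066),('cap',425.4,269,.102),('dish',294.2,228.8,.009),('bearing',297.1,227.1,.029),('blue',429.5,219,.0)]:
    print(n,ray(P,u,v,z).round(4))
```

```text
plate [ 0.4658 -0.2518  0.016 ]
spacer [ 0.4696 -0.2534  0.038 ]
gear [ 0.4697 -0.2549  0.066 ]
cap [ 0.4714 -0.2554  0.102 ]
dish [0.5729 0.0349 0.009 ]
bearing [0.5742 0.0275 0.029 ]
blue [ 0.5979 -0.2887  0.    ]
```

Call:
jog_arm:
  increments:
    - [[0, 0, 0], -0.14]
    - [[0, 0, 0], -0.13]
    - [[-0.04, 0, 0], 0]
    - [[-0.04, 0, 0], 0]

```text
time: 0.55
position: [0.2534, 0.6264, 0.2185]
tcp_rot: [0.004, -3.14, 0.0]
contact_force: [2.2, 1.0, 0.7]
finger_gap: 0.997
grip_force: 0.0
```

Call:
jog_arm:
  increments:
    - [[-0.036, -0.03, 0], 0]
    - [[-0.036, -0.03, 0], 0]
    - [[-0.036, -0.03, 0], 0]
    - [[-0.036, -0.03, 0], 0]
    - [[-0.036, -0.03, 0], 0]
    - [[-0.036, -0.03, 0], 0]
    - [[0, -0.045, 0], 0]
    - [[0, -0.045, 0], 0]
    - [[0, -0.045, 0], 0]
    - [[0, -0.045, 0], 0]
    - [[0, -0.045, 0], 0]
    - [[0, -0.045, 0], 0]

```text
time: 1.75
position: [0.4693, 0.1737, 0.2185]
tcp_rot: [-0.003, -3.141, 0.0]
contact_force: [1.1, -0.1, -0.3]
finger_gap: 1.0
grip_force: 0.0
```

Call:
jog_arm:
  increments:
    - [[0, -0.045, 0], 0]
    - [[0, -0.045, 0], 0]
    - [[0, -0.045, 0], 0]
    - [[0, -0.045, 0], 0]
    - [[0, -0.045, 0], 0]
    - [[0, -0.045, 0], 0]
    - [[0, -0.045, 0], 0]
    - [[0, -0.045, 0], 0]
    - [[0, -0.03, 0], 0]
    - [[0, 0, 0], 0]

```text
time: 2.75
position: [0.4676, -0.2204, 0.2184]
tcp_rot: [-0.018, -3.141, 0.005]
contact_force: [-0.3, -0.3, 0.0]
finger_gap: 0.996
grip_force: 0.0
```

Run:
```python
from h import *
c=camera('wrist'); save(c,'w1.png'); P=params(c); s=sensors.read_state(); print(s['position'],s['tcp_rot'],s['qpos'])
for n,p in [('tcp',s['position']),('cap',(.4714,-.2554,.102)),('gear',(.4697,-.2549,.066)),('spacer',(.4696,-.2534,.038)),('plate',(.4658,-.2518,.016))]: print(n,proj(P,p))
np.save('w1.npy',np.array([P[0],P[1],P[2],*P[3],*P[4].ravel()]))
```

```text
[ 0.46817457 -0.21680324  0.21828487] [-1.10065187e-02 -3.14070780e+00  9.43669442e-04] [ 0.36863825  0.40778296  0.03154855  1.80874518 -0.01454388  0.92586488
  1.97013903]
tcp [332.47163924 301.70347938]
cap [274.38263488 233.0101614 ]
gear [280.22981333 217.7844297 ]
spacer [285.37212349 209.36208288]
plate [289.22890387 199.49587629]
```

View pics/w1.png

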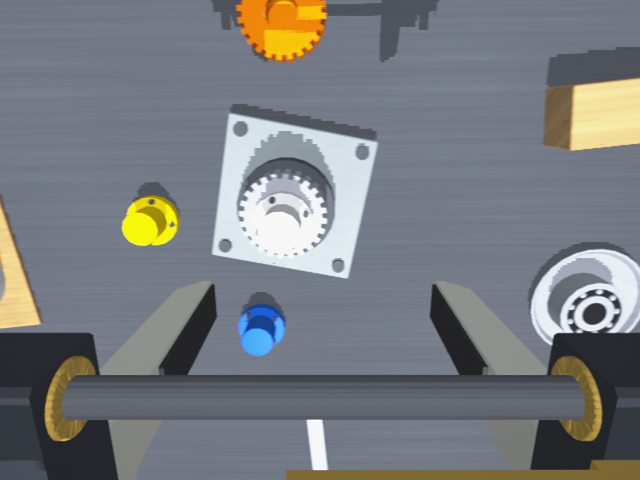

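The wrist picture shows the cap's boss top at about (279,234), the gear at (284,213), the plate's middle at (292,194). All are within 3–4 mm of the top-camera estimate. I'll go above the cap, lower, and check again.

Call:
jog_arm:
  increments:
    - [[0, -0.018, 0.02], 0]
    - [[0, -0.0175, 0.02], 0]
    - [[0.001, 0, 0.02], 0]
    - [[0, 0, 0.02], 0]
    - [[0, 0, 0.015], 0]
    - [[0, 0, 0], 0]
    - [[0, 0, 0], 0]

```text
time: 3.5
position: [0.4684, -0.2485, 0.1238]
tcp_rot: [0.0, -3.142, -0.001]
contact_force: [-0.4, -0.6, 0.3]
finger_gap: 1.0
grip_force: 0.0
```

Run:
```python
from h import *
c=camera('wrist'); save(c,'w2.png'); P=params(c); s=sensors.read_state(); print(s['position'],s['tcp_rot'])
for n,p in [('tcp',s['position']),('cap',(.467,-.2525,.102)),('capdx',(.477,-.2525,.102)),('capdy',(.467,-.2425,.102))]: print(n,proj(P,p))
```

```text
[ 0.46871558 -0.24906945  0.12436452] [ 2.89679102e-04  3.14045275e+00 -8.35399342e-06]
tcp [322.9125502  301.84448458]
cap [315.76426675 277.97314608]
capdx [315.85321616 297.04912734]
capdy [336.61381199 277.98392832]
```

View pics/w2.png

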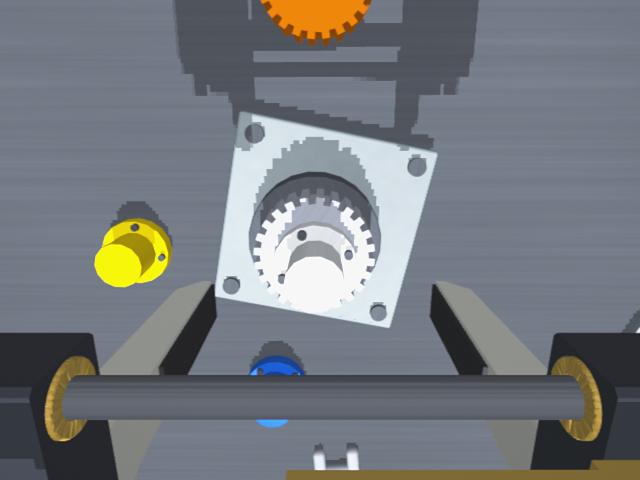

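Boss top at about (314,284), so the cap is at about (0.470, -0.253). Descending and closing on the boss.

Call:
jog_arm:
  increments:
    - [[-0.0015, -0.004, 0.01], 0]
    - [[0, 0, 0.012], 0]
    - [[0, 0, 0.011], 0]
    - [[0, 0, 0.01], 0]
    - [[0, 0, 0], 0]
    - [[0, 0, 0], 0]
  claw: 0.06

```text
time: 4.15
position: [0.4693, -0.2538, 0.0802]
tcp_rot: [-0.003, -3.141, -0.001]
contact_force: [-0.2, 0.0, 0.6]
finger_gap: 0.647
grip_force: 0.0
```

Call:
jog_arm:
  increments:
    - [[0, 0, 0], 0]
    - [[0, 0, 0], 0]
    - [[0, 0, 0], 0]
    - [[0, 0, 0], 0]
    - [[0, 0, 0], 0]
    - [[0, 0, 0], 0]
    - [[0, 0, 0], 0]
    - [[0, 0, 0], 0]
  claw: 0.0
  newtons: 20

```text
time: 4.95
position: [0.4695, -0.2537, 0.0809]
tcp_rot: [0.003, 3.141, 0.0]
contact_force: [-1.2, 0.3, 3.4]
finger_gap: 0.32
grip_force: 20.0
```

Call:
jog_arm:
  increments:
    - [[0, 0, -0.005], 0]
    - [[0, 0, -0.01], 0]
    - [[0, 0, -0.025], 0]
    - [[0, 0, -0.04], 0]
    - [[-0.005, 0.01, -0.02], 0]
    - [[-0.005, 0.03, 0], 0]
    - [[-0.005, 0.04, 0], 0]
    - [[-0.005, 0.04, 0], 0]
    - [[-0.005, 0.04, 0], 0]
    - [[-0.005, 0.04, 0], 0]
    - [[-0.005, 0.04, 0], 0]
    - [[-0.005, 0.04, 0], 0]

```text
time: 6.15
position: [0.5099, 0.0273, 0.1812]
tcp_rot: [0.003, 3.141, -0.001]
contact_force: [0.3, -0.2, -1.5]
finger_gap: 0.318
grip_force: 20.0
```

Call:
jog_arm:
  increments:
    - [[-0.005, 0.04, 0], 0]
    - [[-0.005, 0.04, 0], 0]
    - [[-0.005, 0.04, 0], 0]
    - [[-0.0015, 0.04, 0], 0]
    - [[0, 0.04, 0], 0]
    - [[0, 0.035, 0], 0]
    - [[0, 0.005, 0], 0]
    - [[0, 0, 0], 0]
    - [[0, 0, 0], 0]
    - [[0, 0, 0], 0]

```text
time: 7.15
position: [0.5274, 0.2634, 0.1808]
tcp_rot: [0.008, 3.141, -0.003]
contact_force: [0.5, -0.2, -0.9]
finger_gap: 0.321
grip_force: 20.0
```

Run:
```python
from h import *
c=camera('wrist'); save(c,'w3.png'); P=params(c); s=sensors.read_state(); print(s['position'],s['tcp_rot'],s['finger_gap'])
t=np.array(s['position'])
for n,p in [('tcp',t),('boss',t+[0,0,.021]),('boss+10x',t+[.01,0,.021]),('board',(.4745,.261,.015)),('far',(.526,.266,.015)),('near',(.423,.256,.015))]: print(n,proj(P,p))
```

```text
[0.52737263 0.26369012 0.18080505] [ 7.84111875e-03  3.14141204e+00 -2.09002063e-03] 0.3121000764995276
tcp [324.67837318 300.63551578]
boss [324.75907054 324.7321961 ]
boss+10x [324.85245332 347.72268303]
board [320.6268793  143.87620796]
far [327.23075416 208.84700302]
near [313.39603974  72.73715632]
```

View pics/w3.png

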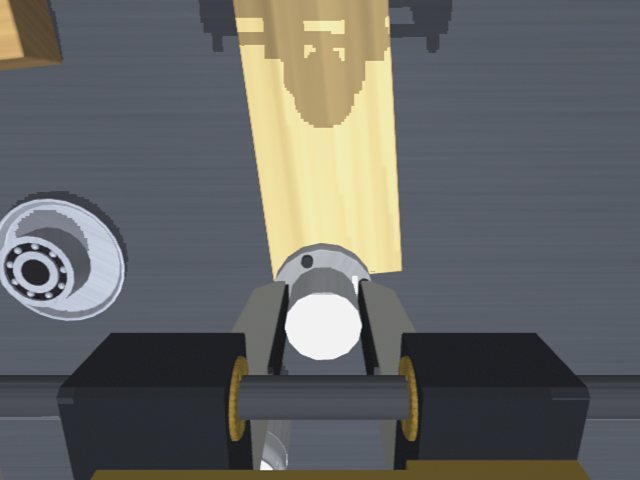

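The cap is held, with its boss top at (323,327), 1 mm from the tool axis. The far board end lies below, mid-line at about u=331. Setting it down there.

Call:
jog_arm:
  increments:
    - [[0.001, 0.003, 0.02], 0]
    - [[0, 0, 0.04], 0]
    - [[0, 0, 0.04], 0]
    - [[0, 0, 0.025], 0]
    - [[0, 0, 0.012], 0]
    - [[0, 0, 0.006], 0]
    - [[0, 0, 0.002], 0]
    - [[0, 0, 0.002], 0]
    - [[0, 0, 0.001], 0]
    - [[0, 0, 0.001], 0]
    - [[0, 0, 0], 0]

```text
time: 8.3
position: [0.526, 0.2691, 0.0321]
tcp_rot: [0.003, 3.141, 0.001]
contact_force: [0.2, -0.4, -2.1]
finger_gap: 0.318
grip_force: 20.0
```

Call:
jog_arm:
  increments:
    - [[0, 0, 0.001], 0]
    - [[0, 0, 0.0005], 0]
    - [[0, 0, 0.0005], 0]
    - [[0, 0, 0], 0]

```text
time: 8.7
position: [0.5258, 0.269, 0.0299]
tcp_rot: [0.003, 3.142, 0.0]
contact_force: [-1.2, -0.2, 1.7]
finger_gap: 0.317
grip_force: 20.0
```

Touched down (force now +1.7 N). Release and rise.

Call:
jog_arm:
  increments:
    - [[0, 0, 0], 0]
    - [[0, 0, 0], 0]
    - [[0, 0, 0], 0]
    - [[0, 0, 0], 0]
    - [[0, 0, -0.01], 0]
    - [[0, 0, -0.03], 0]
    - [[0, 0, -0.04], 0]
    - [[0, -0.03, -0.04], 0]
    - [[0.005, -0.045, -0.02], 0]
    - [[0.005, -0.045, 0], 0]
    - [[0.005, -0.045, 0], 0]
    - [[0.005, -0.045, 0], 0]
  claw: 0.06

```text
time: 9.9
position: [0.5054, 0.0574, 0.1709]
tcp_rot: [0.002, 3.14, 0.0]
contact_force: [0.3, -1.1, -0.3]
finger_gap: 0.646
grip_force: 0.0
```

Call:
jog_arm:
  increments:
    - [[0.005, -0.045, 0], 0]
    - [[0.005, -0.045, 0], 0]
    - [[0.005, -0.045, 0], 0]
    - [[0.005, -0.045, 0], 0]
    - [[0.005, -0.045, 0], 0]
    - [[0.005, -0.045, 0], 0]
    - [[0.005, -0.035, 0], 0]
    - [[0.001, 0, 0], 0]
    - [[0, 0, 0], 0]
    - [[0, 0, 0], 0]
  claw: 0.093

```text
time: 10.9
position: [0.4694, -0.2442, 0.17]
tcp_rot: [-0.001, 3.141, 0.002]
contact_force: [0.8, 0.9, 0.6]
finger_gap: 0.998
grip_force: 0.0
```

Run:
```python
from h import *
c=camera('wrist'); save(c,'w4.png'); P=params(c); s=sensors.read_state(); print(s['position'],s['tcp_rot'],s['finger_gap'])
for n,p in [('gear',(.4695,-.2535,.066)),('geardx',(.4795,-.2535,.066)),('geardy',(.4695,-.2435,.066)),('sp',(.4695,-.2535,.038)),('pl',(.465,-.251,.016))]: print(n,proj(P,p))
```

```text
[ 0.46958603 -0.24387641  0.16994498] [-2.09748819e-03  3.14110611e+00  1.70205873e-03] 1.0018939852623472
gear [309.6953457  232.24742627]
geardx [309.81687325 246.46306359]
geardy [324.67258031 232.25816537]
sp [310.83953423 221.37665525]
pl [314.77913455 208.46799271]
```

View pics/w4.png

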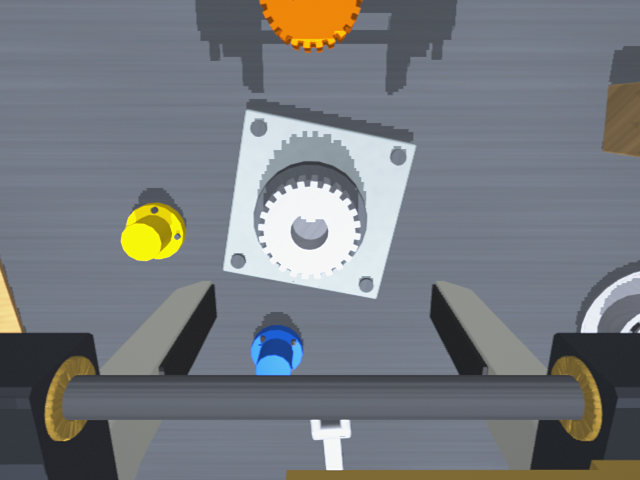

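The gear's top face is centred at (309,230), within 2 mm of the estimate, and still sits on the spacer. Descending on the gear.

Call:
jog_arm:
  increments:
    - [[0.001, -0.0095, 0.01], 0]
    - [[0, 0, 0.03], 0]
    - [[0, 0, 0.03], 0]
    - [[0, 0, 0.025], 0]
    - [[0, 0, 0.015], 0]
    - [[0, 0, 0.008], 0]
    - [[0, 0, 0.005], 0]
    - [[0, 0, 0], 0]
    - [[0, 0, 0], 0]

```text
time: 11.85
position: [0.4685, -0.2556, 0.0473]
tcp_rot: [0.002, 3.14, -0.001]
contact_force: [-0.1, -0.2, 0.3]
finger_gap: 1.003
grip_force: 0.0
```

Call:
jog_arm:
  increments:
    - [[0, 0, 0], 0]
    - [[0, 0, 0], 0]
    - [[0, 0, 0], 0]
    - [[0, 0, 0], 0]
    - [[0, 0, 0], 0]
    - [[0, 0, 0], 0]
    - [[0, 0, 0], 0]
    - [[0, 0, 0], 0]
  claw: 0.0
  newtons: 35

```text
time: 12.65
position: [0.468, -0.2545, 0.047]
tcp_rot: [-0.002, -3.141, -0.002]
contact_force: [-1.0, 3.6, 5.5]
finger_gap: 0.728
grip_force: 35.0
```

Call:
jog_arm:
  increments:
    - [[0, 0, -0.005], 0]
    - [[0, 0, -0.01], 0]
    - [[0, 0, -0.025], 0]
    - [[0, 0, -0.04], 0]
    - [[0, 0.01, -0.04], 0]
    - [[0, 0.03, 0], 0]
    - [[0, 0.04, 0], 0]
    - [[0, 0.04, 0], 0]
    - [[0, 0.04, 0], 0]
    - [[0, 0.04, 0], 0]
    - [[0, 0.04, 0], 0]
    - [[0, 0.04, 0], 0]

```text
time: 13.85
position: [0.468, 0.0253, 0.1668]
tcp_rot: [0.004, 3.142, -0.002]
contact_force: [1.5, -0.1, -4.3]
finger_gap: 0.723
grip_force: 35.0
```

Call:
jog_arm:
  increments:
    - [[0, 0.04, 0], 0]
    - [[0.005, 0.04, 0], 0]
    - [[0.01, 0.04, 0], 0]
    - [[0.01, 0.04, 0], 0]
    - [[0.01, 0.04, 0], 0]
    - [[0.008, 0.03, 0], 0]
    - [[0.003, 0.005, 0], 0]
    - [[0, 0, 0], 0]
    - [[0, 0, 0], 0]
    - [[0, 0, 0], 0]

```text
time: 14.85
position: [0.4236, 0.2574, 0.1666]
tcp_rot: [0.008, 3.141, -0.002]
contact_force: [-0.5, 0.1, -4.9]
finger_gap: 0.722
grip_force: 35.0
```

Run:
```python
from h import *
c=camera('wrist'); save(c,'w5.png'); P=params(c); s=sensors.read_state(); print(s['position'],s['tcp_rot'],s['finger_gap'],s['contact_force'])
t=np.array(s['position'])
for n,p in [('geartop',t+[0,0,.019]),('cap',(.526,.268,.051)),('far edge',(.5834,.2715,.015)),('near edge',(.3656,.2508,.015)),('near',(.423,.256,.015))]: print(n,proj(P,p))
```

```text
[0.42357432 0.25771434 0.1666514 ] [ 7.97467585e-03  3.14138357e+00 -1.81208641e-03] 0.7242388024216175 [-0.33116131  0.12391994 -4.98791047]
geartop [324.89259605 322.17617884]
cap [338.48774677 356.40281516]
far edge [340.73771255 390.07233544]
near edge [314.73872259 138.40327712]
near [322.22462608 214.05462204]
```

View pics/w5.png

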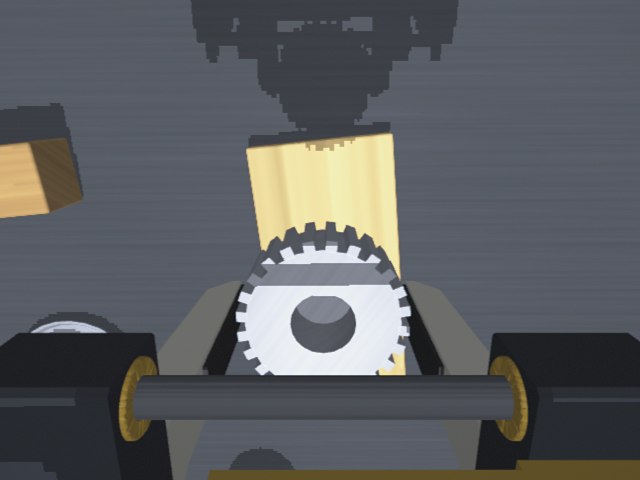

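The gear is held with its bore at (323,324), centred to within 1 mm. The board's near edge is at about (320,141), within 3 mm of the estimate. Lowering onto the near spot.

Call:
jog_arm:
  increments:
    - [[0, 0.002, 0.02], 0]
    - [[0, 0, 0.04], 0]
    - [[0, 0, 0.04], 0]
    - [[0, 0, 0.022], 0]
    - [[0, 0, 0.011], 0]
    - [[0, 0, 0.005], 0]
    - [[0, 0, 0.002], 0]
    - [[0, 0, 0.001], 0]
    - [[0, 0, 0.0005], 0]
    - [[0, 0, 0.0005], 0]
    - [[0, 0, 0.0005], 0]
    - [[0, 0, 0], 0]

```text
time: 16.1
position: [0.4229, 0.2618, 0.0244]
tcp_rot: [0.003, 3.141, 0.0]
contact_force: [-0.4, 0.9, -3.7]
finger_gap: 0.727
grip_force: 35.0
```

Call:
jog_arm:
  increments:
    - [[0, 0, 0.0005], 0]
    - [[0, 0, 0.0005], 0]
    - [[0, 0, 0], 0]

```text
time: 16.4
position: [0.4229, 0.2617, 0.024]
tcp_rot: [0.003, 3.141, 0.0]
contact_force: [-1.1, -1.2, 5.0]
finger_gap: 0.726
grip_force: 35.0
```

Call:
jog_arm:
  increments:
    - [[0, 0, 0], 0]
    - [[0, 0, 0], 0]
    - [[0, 0, 0], 0]
    - [[0, 0, 0], 0]
    - [[0, 0, -0.01], 0]
    - [[0, 0, -0.03], 0]
    - [[0, 0, -0.04], 0]
    - [[0, 0, -0.03], 0]
    - [[-0.025, -0.035, 0], 0]
    - [[-0.025, -0.04, 0], 0]
    - [[-0.025, -0.04, 0], 0]
    - [[-0.025, -0.04, 0], 0]
  claw: 0.093

```text
time: 17.6
position: [0.5234, 0.105, 0.1341]
tcp_rot: [0.002, 3.14, 0.0]
contact_force: [0.5, 1.2, -0.1]
finger_gap: 0.998
grip_force: 0.0
```

Call:
jog_arm:
  increments:
    - [[-0.025, -0.04, 0], 0]
    - [[-0.025, -0.035, 0], 0]
    - [[0, -0.004, 0], 0]
    - [[0, 0, 0], 0]
    - [[0, 0, 0], 0]
  claw: 0.08

```text
time: 18.1
position: [0.5716, 0.0291, 0.1334]
tcp_rot: [0.0, -3.141, -0.002]
contact_force: [-0.2, 0.3, -0.3]
finger_gap: 0.859
grip_force: 0.0
```

Run:
```python
from h import *
c=camera('wrist'); save(c,'w6.png'); P=params(c); s=sensors.read_state(); print(s['position'],s['tcp_rot'],s['finger_gap'],s['contact_force'])
for n,p in [('bearing',(.574,.0275,.029)),('dx',(.584,.0275,.029)),('dy',(.574,.0375,.029)),('dish',(.573,.035,.009))]: print(n,proj(P,p))
```

```text
[0.57156754 0.02968666 0.13337267] [ 2.07347452e-03 -3.14087938e+00 -2.16879476e-03] 0.8640514651624666 [ 0.10228052  0.21650175 -0.25193167]
bearing [321.19611218 235.64120094]
dx [321.20789375 249.77629108]
dy [336.1169238  235.64446971]
dish [331.77987843 226.18272092]
```

View pics/w6.png

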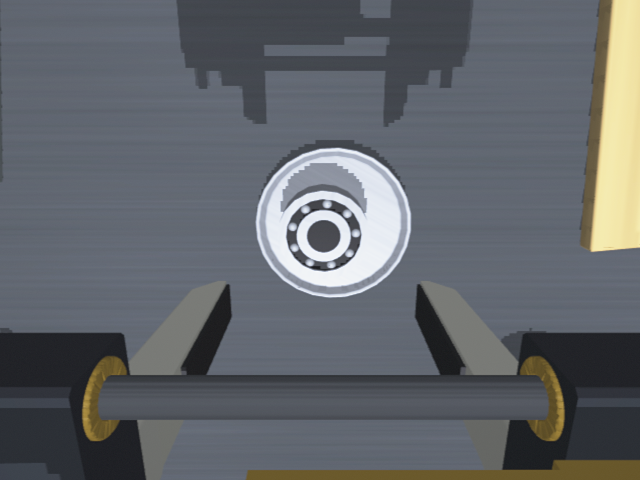

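Bearing centre at (323,236), giving (0.5745, 0.029). Dish rim centre at (333,223), giving (0.571, 0.036). Descending on the bearing.

Call:
jog_arm:
  increments:
    - [[-0.003, -0.0005, 0.015], 0]
    - [[0, 0, 0.03], 0]
    - [[0, 0, 0.03], 0]
    - [[0, 0, 0.025], 0]
    - [[0, 0, 0.012], 0]
    - [[0, 0, 0.006], 0]
    - [[0, 0, 0.003], 0]
    - [[0, 0, 0], 0]
    - [[0, 0, 0], 0]

```text
time: 19.05
position: [0.5762, 0.027, 0.0132]
tcp_rot: [0.003, 3.14, 0.0]
contact_force: [-0.1, -0.3, 0.0]
finger_gap: 0.859
grip_force: 0.0
```

Call:
jog_arm:
  increments:
    - [[0, 0, 0], 0]
    - [[0, 0, 0], 0]
    - [[0, 0, 0], 0]
    - [[0, 0, 0], 0]
    - [[0, 0, 0], 0]
    - [[0, 0, 0], 0]
    - [[0, 0, 0], 0]
  claw: 0.0
  newtons: 35

```text
time: 19.75
position: [0.5758, 0.0278, 0.0127]
tcp_rot: [0.002, 3.141, 0.002]
contact_force: [0.6, 3.3, 5.5]
finger_gap: 0.66
grip_force: 35.0
```

Call:
jog_arm:
  increments:
    - [[0, 0, -0.005], 0]
    - [[0, 0, -0.01], 0]
    - [[0, 0, -0.03], 0]
    - [[0, 0, -0.04], 0]
    - [[0, 0, -0.04], 0]
    - [[0.012, -0.03, 0], 0]
    - [[0.015, -0.04, 0], 0]
    - [[0.015, -0.04, 0], 0]
    - [[0.015, -0.04, 0], 0]
    - [[0.015, -0.04, 0], 0]
    - [[0.015, -0.04, 0], 0]
    - [[0.015, -0.038, 0], 0]

```text
time: 20.95
position: [0.4708, -0.2434, 0.1371]
tcp_rot: [-0.005, -3.14, 0.001]
contact_force: [1.1, -0.5, -3.1]
finger_gap: 0.658
grip_force: 35.0
```

Call:
jog_arm:
  increments:
    - [[0.005, -0.013, 0], 0]
    - [[0, 0, 0], 0]
    - [[0, 0, 0], 0]
    - [[0, 0, 0], 0]

```text
time: 21.35
position: [0.469, -0.2512, 0.1371]
tcp_rot: [-0.004, 3.141, 0.003]
contact_force: [1.0, 0.3, -4.4]
finger_gap: 0.66
grip_force: 35.0
```

Run:
```python
from h import *
c=camera('wrist'); save(c,'w7.png'); P=params(c); s=sensors.read_state(); print(s['position'],s['tcp_rot'],s['finger_gap'],s['contact_force'])
t=np.array(s['position'])
for n,p in [('bear',t+[0,0,.016]),('sp',(.468,-.2536,.038)),('spdx',(.478,-.2536,.038)),('spdy',(.468,-.2436,.038))]: print(n,proj(P,p))
```

```text
[ 0.46897713 -0.25129856  0.13711613] [-3.81952047e-03  3.14135776e+00  2.29582073e-03] 0.6551438261307547 [ 0.29554026  0.27604891 -3.20750756]
bear [323.97449208 318.58333354]
sp [319.8846771  232.92898093]
spdx [319.87783683 247.39293602]
spdy [335.13146366 232.96173689]
```

View pics/w7.png

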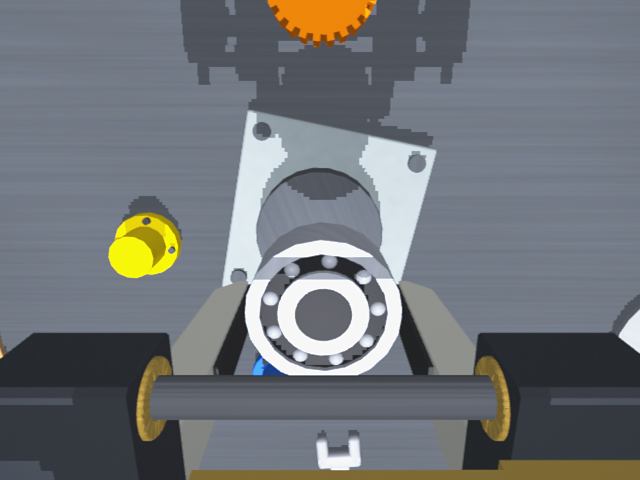

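The bearing is held centred at (323,316). The spacer is clear and centred at about (320,231). Lowering onto the spacer.

Call:
jog_arm:
  increments:
    - [[0.001, -0.002, 0.02], 0]
    - [[0, 0, 0.03], 0]
    - [[0, 0, 0.02], 0]
    - [[0, 0, 0.01], 0]
    - [[0, 0, 0.004], 0]
    - [[0, 0, 0.002], 0]
    - [[0, 0, 0.001], 0]
    - [[0, 0, 0.001], 0]
    - [[0, 0, 0.0005], 0]
    - [[0, 0, 0], 0]

```text
time: 22.4
position: [0.4671, -0.256, 0.049]
tcp_rot: [0.003, 3.141, -0.001]
contact_force: [0.6, 0.1, -3.6]
finger_gap: 0.664
grip_force: 35.0
```

Call:
jog_arm:
  increments:
    - [[-0.0005, 0.002, 0.0005], 0]
    - [[0, 0, 0.0005], 0]
    - [[0, 0, 0.0005], 0]
    - [[0, 0, 0], 0]

```text
time: 22.8
position: [0.4676, -0.2535, 0.0477]
tcp_rot: [0.002, 3.141, 0.001]
contact_force: [-0.4, 1.6, 2.2]
finger_gap: 0.661
grip_force: 35.0
```

Touched. Release, then back to the gear at (0.423, 0.262).

Call:
jog_arm:
  increments:
    - [[0, 0, 0], 0]
    - [[0, 0, 0], 0]
    - [[0, 0, 0], 0]
    - [[0, 0, 0], 0]
    - [[0, 0, -0.01], 0]
    - [[0, 0, -0.03], 0]
    - [[0, 0, -0.04], 0]
    - [[0, 0.02, -0.03], 0]
    - [[0, 0.04, 0], 0]
    - [[0, 0.045, 0], 0]
    - [[0, 0.045, 0], 0]
    - [[0, 0.045, 0], 0]
  claw: 0.09

```text
time: 24.0
position: [0.4678, -0.0574, 0.1581]
tcp_rot: [0.004, 3.14, -0.0]
contact_force: [0.1, 0.4, 0.1]
finger_gap: 0.97
grip_force: 0.0
```

Call:
jog_arm:
  increments:
    - [[0, 0.045, 0], 0]
    - [[0, 0.045, 0], 0]
    - [[0.005, 0.045, 0], 0]
    - [[0.01, 0.045, 0], 0]
    - [[0.01, 0.045, 0], 0]
    - [[0.01, 0.045, 0], 0]
    - [[0.01, 0.04, 0], 0]
    - [[0, 0.007, 0], 0]
    - [[0, 0, 0], 0]
    - [[0, 0, 0], 0]
    - [[0, 0, 0], 0]
  claw: 0.093

```text
time: 25.1
position: [0.424, 0.2559, 0.1572]
tcp_rot: [0.008, 3.141, -0.002]
contact_force: [-0.3, -0.6, 1.1]
finger_gap: 0.998
grip_force: 0.0
```

Run:
```python
from h import *
c=camera('wrist'); P=params(c); s=sensors.read_state(); print(s['position'],s['tcp_rot'],s['finger_gap'])
im=c['frame'].copy()
for p in [(.4235,.2618,.043),(.526,.268,.051)]:
    cv2.drawMarker(im,tuple(proj(P,p).round().astype(int).tolist()),(0,0,255),0,20); print(proj(P,p))
ct=camera('top'); save(ct,'t8.png')
a=cv2.resize(im[100:400,80:560],(400,250)); tf=ct['frame']
b=cv2.resize(tf[225:320,370:480],(400,345),interpolation=cv2.INTER_CUBIC)
d=cv2.resize(tf[190:330,160:330],(400,330))
o=np.zeros((600,800,3),np.uint8); o[:250,:400]=a;o[250:595,:400]=b;o[:330,400:]=d
cv2.imwrite('pics/v8.png',o)
```

```text
[0.42403543 0.256081   0.15725341] [ 8.40284239e-03  3.14142936e+00 -1.70341989e-03] 1.0000991992245705
[332.54762446 227.17327828]
[340.92316341 362.98351863]
```

View pics/v8.png

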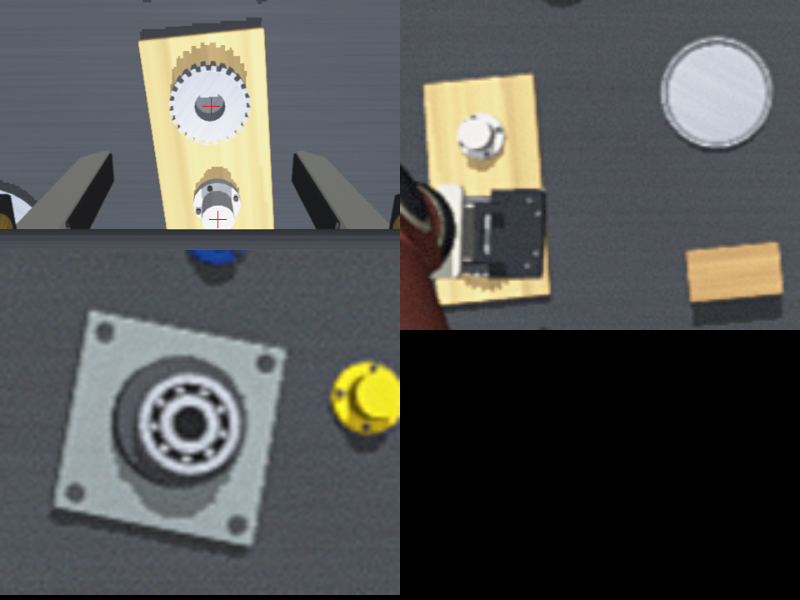

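The bearing sits concentric on the spacer (bottom-left crop). The markers fall on the gear's bore and the cap's boss, so both are where I left them. Picking up the gear.

Call:
jog_arm:
  increments:
    - [[0.001, 0.0035, 0.02], 0]
    - [[0, 0, 0.03], 0]
    - [[0, 0, 0.03], 0]
    - [[0, 0, 0.025], 0]
    - [[0, 0, 0.015], 0]
    - [[0, 0, 0.008], 0]
    - [[0, 0, 0.005], 0]
    - [[0, 0, 0], 0]
    - [[0, 0, 0], 0]

```text
time: 26.1
position: [0.4229, 0.2618, 0.0248]
tcp_rot: [0.003, 3.14, 0.001]
contact_force: [-0.1, 0.4, 0.4]
finger_gap: 1.002
grip_force: 0.0
```

Call:
jog_arm:
  increments:
    - [[0, 0, 0], 0]
    - [[0, 0, 0], 0]
    - [[0, 0, 0], 0]
    - [[0, 0, 0], 0]
    - [[0, 0, 0], 0]
    - [[0, 0, 0], 0]
    - [[0, 0, 0], 0]
  claw: 0.0
  newtons: 35

```text
time: 26.8
position: [0.4224, 0.2618, 0.0244]
tcp_rot: [0.003, 3.141, 0.0]
contact_force: [-0.1, -0.5, 4.1]
finger_gap: 0.724
grip_force: 35.0
```

Call:
jog_arm:
  increments:
    - [[0, 0, -0.005], 0]
    - [[0, 0, -0.01], 0]
    - [[0, 0, -0.03], 0]
    - [[0, 0, -0.04], 0]
    - [[0, 0, -0.02], 0]
    - [[-0.02, -0.03, 0], 0]
    - [[-0.025, -0.038, 0], 0]
    - [[-0.025, -0.038, 0], 0]
    - [[-0.025, -0.038, 0], 0]
    - [[-0.025, -0.038, 0], 0]
    - [[-0.02, -0.032, 0], 0]
    - [[-0.0075, -0.012, 0], 0]

```text
time: 28.0
position: [0.5708, 0.0289, 0.1289]
tcp_rot: [0.015, 3.141, -0.007]
contact_force: [-0.9, -0.9, -4.7]
finger_gap: 0.724
grip_force: 35.0
```

Call:
jog_arm:
  increments:
    - [[0, 0, 0.02], 0]
    - [[0, 0, 0.02], 0]
    - [[0, 0, 0.01], 0]
    - [[0, 0, 0], 0]
    - [[0, 0, 0], 0]

```text
time: 28.5
position: [0.5695, 0.036, 0.0795]
tcp_rot: [0.002, 3.141, 0.0]
contact_force: [0.4, 0.5, -3.4]
finger_gap: 0.726
grip_force: 35.0
```

Call:
jog_arm:
  increments:
    - [[-0.001, 0, 0.02], 0]
    - [[0, 0, 0.02], 0]
    - [[0, 0, 0.015], 0]
    - [[0, 0, 0.006], 0]
    - [[0, 0, 0.002], 0]
    - [[0, 0, 0.001], 0]
    - [[0, 0, 0.001], 0]
    - [[0, 0, 0.0005], 0]
    - [[0, 0, 0.0005], 0]
    - [[0, 0, 0], 0]

```text
time: 29.5
position: [0.5705, 0.0354, 0.0134]
tcp_rot: [0.003, 3.141, -0.0]
contact_force: [0.1, -0.5, -5.2]
finger_gap: 0.725
grip_force: 35.0
```

Call:
jog_arm:
  increments:
    - [[0, 0, 0.0005], 0]
    - [[0, 0, 0.0005], 0]
    - [[0, 0, 0.0005], 0]
    - [[0, 0, 0], 0]

```text
time: 29.9
position: [0.5705, 0.0354, 0.0124]
tcp_rot: [0.003, 3.141, -0.0]
contact_force: [-1.6, -0.2, 3.7]
finger_gap: 0.726
grip_force: 35.0
```

Call:
jog_arm:
  increments:
    - [[0, 0, 0], 0]
    - [[0, 0, 0], 0]
    - [[0, 0, 0], 0]
    - [[0, 0, 0], 0]
    - [[0, 0, -0.01], 0]
    - [[0, 0, -0.03], 0]
    - [[0, 0, -0.04], 0]
    - [[0.005, 0.02, -0.03], 0]
    - [[0.01, 0.04, 0], 0]
    - [[0.01, 0.045, 0], 0]
    - [[0.01, 0.045, 0], 0]
    - [[0.01, 0.045, 0], 0]
  claw: 0.085

```text
time: 31.1
position: [0.5255, 0.2322, 0.1227]
tcp_rot: [0.003, 3.14, 0.001]
contact_force: [0.5, -0.3, 0.4]
finger_gap: 0.914
grip_force: 0.0
```

Call:
jog_arm:
  increments:
    - [[0, 0.035, 0.01], 0]
    - [[0, 0.004, 0.01], 0]
    - [[0, 0, 0.01], 0]
    - [[0, 0, 0], 0]
    - [[0, 0, 0], 0]
    - [[0, 0, 0], 0]
  claw: 0.065

```text
time: 31.7
position: [0.5267, 0.2677, 0.0921]
tcp_rot: [0.007, 3.141, -0.001]
contact_force: [0.6, 0.7, 0.3]
finger_gap: 0.702
grip_force: 0.0
```

Call:
jog_arm:
  increments:
    - [[0.001, 0, 0.02], 0]
    - [[0, 0, 0.02], 0]
    - [[0, 0, 0.015], 0]
    - [[0, 0, 0.006], 0]
    - [[0, 0, 0], 0]
    - [[0, 0, 0], 0]

```text
time: 32.3
position: [0.5256, 0.2694, 0.0315]
tcp_rot: [0.004, 3.14, 0.001]
contact_force: [0.3, -0.4, 0.4]
finger_gap: 0.7
grip_force: 0.0
```

Call:
jog_arm:
  increments:
    - [[0, 0, 0], 0]
    - [[0, 0, 0], 0]
    - [[0, 0, 0], 0]
    - [[0, 0, 0], 0]
    - [[0, 0, 0], 0]
    - [[0, 0, 0], 0]
    - [[0, 0, 0], 0]
  claw: 0.0
  newtons: 20

```text
time: 33.0
position: [0.5249, 0.2695, 0.0308]
tcp_rot: [-0.003, -3.142, 0.0]
contact_force: [0.2, -0.0, 1.7]
finger_gap: 0.315
grip_force: 20.0
```

Call:
jog_arm:
  increments:
    - [[0, 0, -0.005], 0]
    - [[0, 0, -0.01], 0]
    - [[0, 0, -0.03], 0]
    - [[0, 0, -0.04], 0]
    - [[0, 0, -0.035], 0]
    - [[0.005, -0.03, 0], 0]
    - [[0.005, -0.04, 0], 0]
    - [[0.005, -0.04, 0], 0]
    - [[0.005, -0.04, 0], 0]
    - [[0.005, -0.04, 0], 0]
    - [[0.005, -0.04, 0], 0]
    - [[0.005, -0.04, 0], 0]

```text
time: 34.2
position: [0.489, -0.002, 0.1514]
tcp_rot: [0.002, 3.141, -0.0]
contact_force: [0.8, -0.7, -1.8]
finger_gap: 0.315
grip_force: 20.0
```

Call:
jog_arm:
  increments:
    - [[0.005, -0.04, 0], 0]
    - [[0.005, -0.04, 0], 0]
    - [[0.005, -0.04, 0], 0]
    - [[0.005, -0.04, 0], 0]
    - [[0.005, -0.04, 0], 0]
    - [[0, -0.04, 0], 0]
    - [[0, -0.013, 0], 0]
    - [[0, 0, 0], 0]
    - [[0, 0, 0], 0]
    - [[0, 0, 0], 0]

```text
time: 35.2
position: [0.4644, -0.2506, 0.1507]
tcp_rot: [0.003, -3.142, -0.003]
contact_force: [-1.2, 0.4, -1.5]
finger_gap: 0.319
grip_force: 20.0
```

Run:
```python
from h import *
c=camera('wrist'); P=params(c); s=sensors.read_state(); print(s['position'],s['tcp_rot'],s['finger_gap'],s['contact_force'])
t=np.array(s['position']); im=c['frame']
for n,p in [('boss',t+[0,0,.020]),('bear',(.4667,-.2535,.064)),('bdx',(.4767,-.2535,.064)),('bdy',(.4667,-.2435,.064)),('sp',(.4667,-.2535,.038))]:
    q=proj(P,p); print(n,q)
    if n in('boss','bear'): cv2.drawMarker(im,tuple(q.round().astype(int).tolist()),(0,0,255),0,12)
cv2.imwrite('pics/w9.png',im)
```

```text
[ 0.46443217 -0.25083481  0.15076272] [ 3.30093300e-03 -3.14150445e+00 -2.14196544e-03] 0.31949489827532374 [-0.02536058 -0.27425613 -1.53973004]
boss [323.76234647 323.50726318]
bear [319.04680039 243.47529401]
bdx [319.05135734 258.41651536]
bdy [334.92043186 243.50638427]
sp [319.34644191 231.81989148]
```

View pics/w9.png

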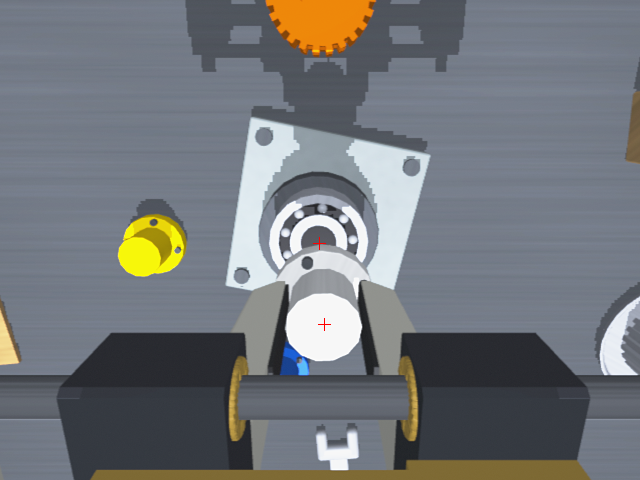

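The cap is held with its boss at (323,327), 1.5–2 mm ahead of the tool axis. The bearing is at about (319,241). Lowering nearly straight down.

Call:
jog_arm:
  increments:
    - [[0, -0.001, 0.02], 0]
    - [[0, 0, 0.02], 0]
    - [[0, 0, 0.015], 0]
    - [[0, 0, 0.008], 0]
    - [[0, 0, 0.003], 0]
    - [[0, 0, 0.001], 0]
    - [[0, 0, 0.001], 0]
    - [[0, 0, 0], 0]

```text
time: 36.05
position: [0.4643, -0.2545, 0.0832]
tcp_rot: [0.003, 3.141, -0.001]
contact_force: [0.7, 1.5, -1.5]
finger_gap: 0.313
grip_force: 20.0
```

Call:
jog_arm:
  increments:
    - [[0, 0.001, 0.001], 0]
    - [[0, 0, 0.001], 0]
    - [[0, 0, 0.0005], 0]
    - [[0, 0, 0.0005], 0]
    - [[0, 0, 0], 0]

```text
time: 36.55
position: [0.4639, -0.2534, 0.0797]
tcp_rot: [-0.003, -3.141, 0.0]
contact_force: [-0.4, -0.3, -0.5]
finger_gap: 0.316
grip_force: 20.0
```

Call:
jog_arm:
  increments:
    - [[0, 0, 0.0005], 0]
    - [[0, 0, 0], 0]
    - [[0, 0, 0], 0]

```text
time: 36.85
position: [0.4639, -0.2534, 0.0797]
tcp_rot: [0.003, 3.141, -0.0]
contact_force: [-2.1, 1.0, 5.3]
finger_gap: 0.319
grip_force: 20.0
```

Touched. Release, rise and swing clear for a check.

Call:
jog_arm:
  increments:
    - [[0, 0, 0], 0]
    - [[0, 0, 0], 0]
    - [[0, 0, 0], 0]
    - [[0, 0, 0], 0]
    - [[0, 0, -0.01], 0]
    - [[0, 0, -0.03], 0]
    - [[0, 0, -0.04], 0]
    - [[0, 0.02, -0.04], 0]
    - [[0, 0.04, 0], 0]
    - [[0, 0.045, 0], 0]
    - [[0, 0.045, 0], 0]
    - [[0, 0, 0], 0]
  claw: 0.06

```text
time: 38.05
position: [0.4645, -0.0957, 0.2002]
tcp_rot: [-0.016, 3.14, 0.006]
contact_force: [0.7, 0.0, -0.3]
finger_gap: 0.647
grip_force: 0.0
```

Run:
```python
from h import *
c=camera('wrist'); ct=camera('top'); cs=camera('scene')
tf=ct['frame']; save(ct,'t10.png'); save(cs,'s10.png')
o=np.zeros((600,800,3),np.uint8)
o[:300,:400]=cv2.resize(c['frame'],(400,300))
o[300:,:400]=cv2.resize(tf[225:315,370:490],(400,300),interpolation=cv2.INTER_CUBIC)
o[:300,400:]=cv2.resize(tf[190:280,240:360],(400,300),interpolation=cv2.INTER_CUBIC)
o[300:,400:]=cv2.resize(cs['frame'][215:365,150:350],(400,300),interpolation=cv2.INTER_CUBIC)
cv2.imwrite('pics/v10.png',o)
a=cv2.absdiff(cv2.imread('pics/top0.png'),tf).max(2)
for n,(x,y,w,h) in dict(tin=(205,130,45,65),wrench=(390,115,35,85),offcut=(275,285,55,40)).items(): print(n,(a[y:y+h,x:x+w]>60).sum())
```

```text
tin 0
wrench 0
offcut 0
```

View pics/v10.png

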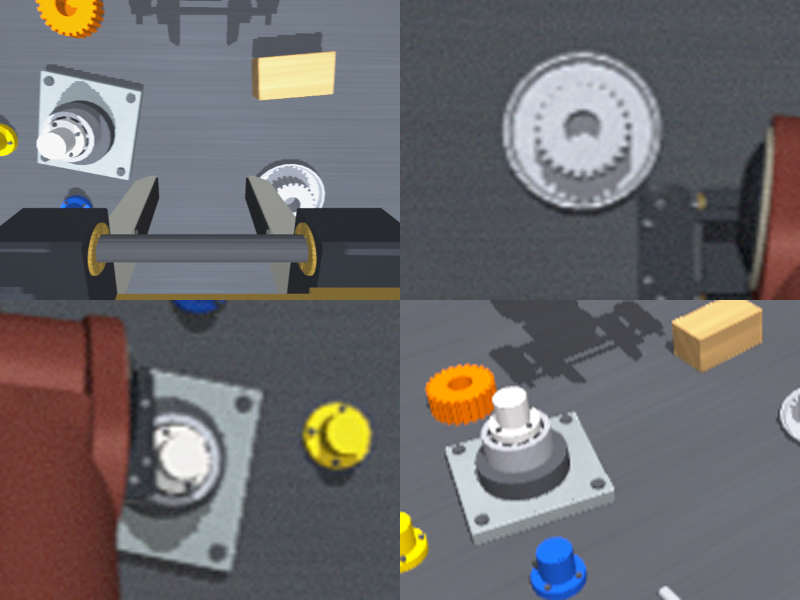

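The crops show spacer, bearing and cap standing concentric on the plate. The gear lies flat in the dish, at (582,127) against the dish centre (582,132). The bystanders show no change in the image. Handing in.

```bash
python3 -c "
from h import *
print(hand_in())"
```

```text
the job is handed in; nothing more can be done
None
```

The gear and bearing are swapped: the bearing and cap stand centred on the spacer and the gear lies flat in the dish, with the wrench, tin and offcut unmoved. The job was handed in at about 38 s; the hand-in returned no verdict, so this rests on my last camera pictures.

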